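# Rest the red screwdriver on its tool rest

## Robot

A 6-joint arm with a two-finger parallel gripper is mounted at the origin on a cart in front of the work surface, level with it; the furniture and walls round the work are solid. World frame = base frame: x ahead of the robot, y to its left, z up, the work surface at z = 0. Lengths are in mm, angles in rad, forces in N, time in s.
With the tool pointing down it reaches from about 350 to 800 mm from the base axis. Payload 7.3 kg.
Tool frame: the origin (TCP) lies at the very end of the fingers, on their centre line; the grasp point (between the pads) lies ctrl.hold_point_z behind it (ctrl.hold_point_z is the distance from the TCP to the grasp point, in mm); z points along the fingers, y is the line along which they close (so a half turn about z gives the same grasp; the last joint's range is limited). The gripper opens to 85 mm and grips with 20 to 120 N. Pads are 22 mm wide; open, the fingers measure 114 mm over their backs; the gripper's body (76 mm by 85 mm) begins 54 mm behind the grasp point. The pads swing forward as they close: fully open they stand 13 mm farther back than shut.
Start: joints at [0.969, 0.342, 1.524, -0, 1.275, -0.146], TCP at [231.084, 471.428, 231.322] pointing down, gripper open.
Joint ranges: [-2.53, 2.53], [-0.77, 2.02], [0.04, 2.7], [-1, 4.14], [0.28, 2.66], [-3.11, 3.11]. Speed limits (rad/s): [2.57, 2.57, 3.14, 3.14, 3.14, 3.14].

## Interface

Orientations are given as [roll, pitch, yaw] about the fixed x, y, z axes, in that order (R = Rz(yaw) Ry(pitch) Rx(roll)).
In Python, from plant import ctrl gives the robot as it stands.
- The arm moves only by the tool servo_tool, never from a script. Its argument "motion" is a list of rows, each an object of numbers: "dx", "dy", "dz": the shift along the tool's x, y, z in cm; "rx", "ry", "rz": the turn, a rotation vector about the tool's x, y, z in rad; "gripper": the closure, from -1 (fully open) to 1 (shut). A call has 1 to 12 rows; each row shifts and turns the commanded pose from where the row before left it, along the tool's axes as they then stand; what a row does not reach is not made up. A row lasts 1/12 s, in which the tool goes at most 41.7 mm and 7.16 degrees, less where a joint would pass 70% of its speed; a pose out of reach is approached as far as the arm can. A call is refused whole if a number of a shift passes 4.17 or a number of a turn 0.125, either way. A call with a gripper value outside its range is refused whole. The fingers move at their own pace and stop on an object; the grip force is fixed at half the most. Time passes only in rows, so rows that do not move let the fingers close. It gives the time, the measured TCP pose, the force, the opening and the grip force at its end, in the units of the state.
- ctrl.get_obs(): the state, without advancing time (a new reading comes with each control period).
- ctrl.camera(name): name is "side" or "top"; returns a dict with "img" (420x560x3 uint8, red, green, blue), "fx", "fy", "cx", "cy" (pixels), "camera_from_world" (4x4, takes a point from world to camera coordinates). Camera axes: x right, y up, looking along -z (the intrinsics and any distortion apply to the point x, -y, -z); pixel columns grow to the right and rows downward; lengths in mm; the calibration is good to about 2 mm. A picture is of the moment at which its call begins. There is no depth.
- ctrl.hand_in(): hands the job in; it is judged then, once.
Trained networks look in a picture, given as the dict that the camera call returned (one of the last four; its "shot" number tells which), for a name from the list of things; names that differ only in an ending like _2 or _b are one class to them, and where a whole thing is asked for, a point or a joint stands for the part that bears it (a point fixed in the world has none). Each returns a list of dicts, best first, with "score" (0 to 1); they miss things now and then, are a little off and sometimes report something else, mostly with a low value. They report only what shows in the picture. A call takes as long as a camera call.
- ctrl.search_frame(picture, label): "position" ([x, y, z] in mm, in world coordinates, good to about 4 mm: the middle of the surface that is visible of it).
The state is a dict: "clock": time; "joint_positions": joint angles; "joint_vel": joint speeds; "joint_efforts": joint torques, N m; "ee_pos": TCP position; "eef_rot": TCP orientation; "ft_force": force on the tool from outside, world axes, zero at the start; "torque": the same for the moment, N m; "width": finger opening in mm; "grasp_force": force on a finger pad.
Only numpy, scipy, OpenCV 4.12 (cv2) and the standard library are available. Lean on these libraries where they do the work, as an engineer would, in place of code of your own. Each camera call takes 0.05 s, during which the arm holds its last target. There are 200 camera calls.

## Task

Lay the red-handled screwdriver on the empty tool rest so that it lies level in both V notches: handle in the wide notch, blade in the narrow one. Leave the green screwdriver on its own rest and the marker where it lies undisturbed.

Things in the scene. Friction and masses are not known exactly. Their poses are not given: they have to be found in the camera images.
- red_grip (a point): Point on the axis of the red-handled screwdriver (190 mm), inside its handle (22 mm thick; shaft 5.5 mm; 70 g). Lies on the bench at first, its axis 11 mm up, handle toward the robot. +y runs along the axis toward the butt, 60 mm away; the handle starts 32 mm in -y, the tip is 122 mm in -y; centre of mass about 10 mm in +y. x across, z up.
- empty_seat (a point): Where red_grip belongs on the empty tool rest (axes alike), 45 mm above the bench. Rest fixed, +y toward the robot: grey plate 50 x 162 x 7 mm, two black posts 10 mm thick, each with an upward 90 degree V notch: wide one (handle) 40 mm in +y, mouth 42 mm, top 52 mm above the bench; narrow one (shaft) 85 mm in -y, mouth 32 mm, top 59 mm up. Open between the posts: room for fingers.
- green_grip (a point): Point on the axis of the green-handled screwdriver (166 mm long, handle 22 mm thick), inside its handle. It lies loose on the other, identical tool rest, its axis 45 mm above the bench, and stays there. Axes as for the red one. Behind the rests a shelf overhangs the bench: front edge at x = 0.62 m, 0.47 m up.
- marker_mid (a point): Middle of a white marker with a blue cap, 135 mm long, 16 mm thick, lying loose on the bench beside the red screwdriver, on its left or right. y runs along it. It stays there.

How it is judged:
By the outcome, as a careful person would: the job done as asked, in the order asked, and still so for the second after the job is handed in, with the robot touching nothing.
It also fails if it takes over 32 s, if anything falls off the work surface, if the arm or the gripper's body presses on something with over 40 N, if the wrist force passes 120 N, or if a joint passes its speed limit or range.

## Working session

There is one attempt and no reset: what is moved stays moved. The work goes in short steps, Python scripts to look and compute and a tool call to move; the robot and the scene stay as the last step left them, time stands still between calls to the robot, and variables do not carry over. Pictures are saved under pics/ and viewed, at most 10 in all, crops included, and the job is handed in when it is done.

Besides the shell and the picture viewer there is one more tool, called after "Request:" by a JSON object that holds its "fn" and its "kwargs". servo_tool: Moves the arm, as the interface text tells. Its arguments: {"type":"object","properties":{"motion":{"type":"array","items":{"type":"object","properties":{"dx":{"type":"number"},"dy":{"type":"number"},"dz":{"type":"number"},"rx":{"type":"number"},"ry":{"type":"number"},"rz":{"type":"number"},"gripper":{"type":"number"}}}}},"required":["motion"]}

```bash
mkdir -p pics; ls; cat > h.py <<'E'
import numpy as np, cv2
from plant import ctrl
def proj(c,P):
    p=np.atleast_2d(P); q=(c["camera_from_world"]@np.c_[p,np.ones(len(p))].T)[:3]
    return np.c_[c["fx"]*q[0]/-q[2]+c["cx"], c["fy"]*-q[1]/-q[2]+c["cy"]]
def unproj(c,uv,z):
    T=np.linalg.inv(c["camera_from_world"]); o=T[:3,3]
    out=[]
    for u,v in np.atleast_2d(uv):
        d=T[:3,:3]@np.array([(u-c["cx"])/c["fx"],-(v-c["cy"])/c["fy"],-1])
        out.append(o+d*(z-o[2])/d[2])
    return np.array(out)
def save(n,im): cv2.imwrite(f"pics/{n}.png",im[:,:,::-1])
E
python3 - <<'E'
from h import *
np.set_printoptions(precision=2,suppress=True)
print(ctrl.hold_point_z, ctrl.get_obs())
for n in("top","side"):
    c=ctrl.camera(n); save(n+"0",c["img"]); print(n,[k for k in c],c["fx"],np.linalg.inv(c["camera_from_world"])[:3])
    for l in("red_grip","empty_seat","green_grip","marker_mid"):
        print(l,[(np.round(d["position"]),round(d["score"],2)) for d in ctrl.search_frame(c,l)][:3])
E
```

```text
pics
18.700000000000003 {'clock': 0.0, 'joint_positions': array([ 0.97,  0.34,  1.52,  0.  ,  1.28, -0.15]), 'joint_vel': array([ 0.,  0., -0., -0., -0., -0.]), 'joint_efforts': array([ -0.  , -43.37, -24.6 ,  -0.  ,   0.01,   0.  ]), 'ee_pos': array([230.84, 471.1 , 230.61]), 'eef_rot': array([-3.14, -0.  ,  2.69]), 'ft_force': array([ 0.63, -0.56, -0.25]), 'torque': array([0.01, 0.03, 0.03]), 'grasp_force': 0.0, 'width': 85.46539773826841}
top ['img', 'fx', 'fy', 'cx', 'cy', 'camera_from_world', 'shot'] 422.8060870959462 [[  0.02   1.    -0.1  427.04]
 [ -1.     0.01  -0.04 170.24]
 [ -0.04   0.1    0.99 906.36]]
red_grip [(array([488., 402.,  17.]), 0.77)]
empty_seat []
green_grip [(array([487., -47.,  52.]), 0.67)]
marker_mid [(array([550., 286.,  14.]), 0.74)]
side ['img', 'fx', 'fy', 'cx', 'cy', 'camera_from_world', 'shot'] 386.2614963309342 [[   0.88    0.21   -0.43  152.42]
 [  -0.48    0.43   -0.76 -466.6 ]
 [   0.02    0.88    0.48  484.49]]
red_grip [(array([485., 391.,  12.]), 0.73)]
empty_seat [(array([514., 134.,   9.]), 0.59)]
green_grip [(array([482., -50.,  52.]), 0.81)]
marker_mid [(array([546., 283.,   8.]), 0.51)]
```

View pics/top0.png

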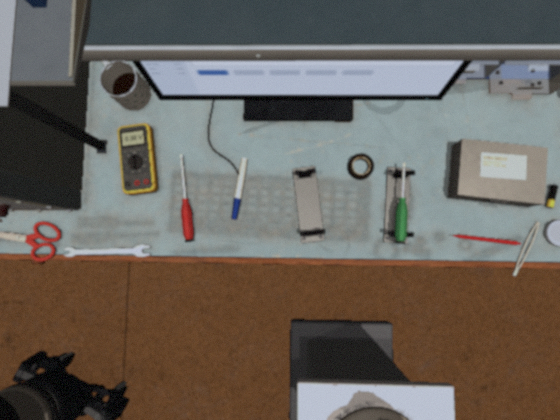

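View pics/side0.png

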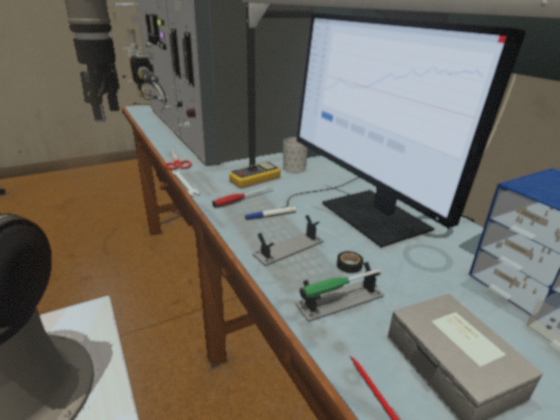

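The top view shows the red driver from its butt (188,240) to its tip (182,155). The empty rest runs from its wide post (313,236) to its narrow post (303,172), the green driver is at (402,215), and the marker is at (239,188). Next I'll enlarge this area to measure it.

```bash
python3 - <<'E'
from h import *
np.set_printoptions(precision=1,suppress=True)
c=ctrl.camera("top"); im=c["img"]
cr=im[145:245,170:330]; save("crop",cv2.resize(cr,None,fx=5,fy=5,interpolation=cv2.INTER_CUBIC))
i=im.astype(int); m=((i[...,0]>i[...,1]*1.8)&(i[...,0]>70)); m[:, :170]=0; m[:,205:]=0; m[:150]=0; m[246:]=0
ys,xs=np.nonzero(m); pts=np.c_[xs,ys].astype(np.float32); print(len(pts), pts.min(0),pts.max(0), cv2.minAreaRect(pts))
vx,vy,x0,y0=cv2.fitLine(pts,cv2.DIST_HUBER,0,.01,.01).ravel()
t=(pts-[x0,y0])@[vx,vy]; e=np.array([[x0+vx*k,y0+vy*k] for k in(t.min()-.5,t.max()+.5)]); print(e,unproj(c,e,13))
print(unproj(c,[[182,155]],11))
E
```

```text
365 [182. 199.] [193. 239.] ((186.80197143554688, 219.0198211669922), (40.59751510620117, 10.149378776550293), 84.2894058227539)
[[184.7 198.3]
 [189.  239.7]] [[527.7 404.   13. ]
 [439.4 391.6  13. ]]
[[622.6 414.1  11. ]]
```

View pics/crop.png

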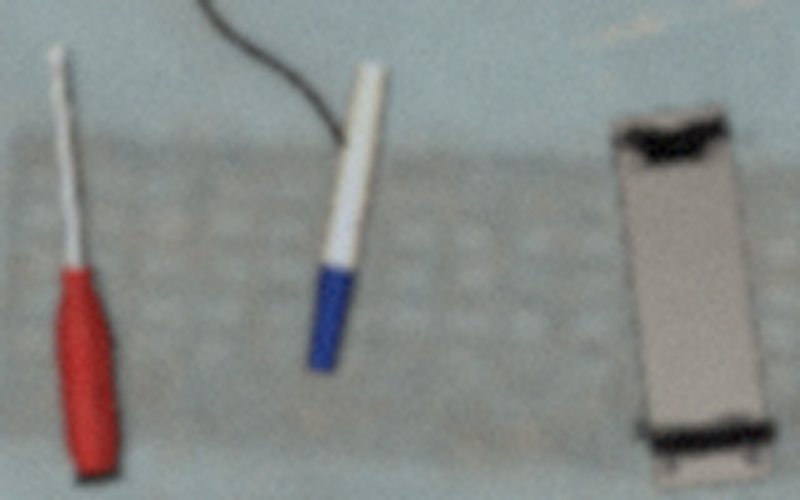

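The crop, in crop pixels at 5x with origin (170,145), shows:
- **Red driver:** tip (57,47), handle start (76,268), butt (98,478).
- **Rest plate:** corners at about (613,122), (728,110), (770,480), (655,490).
- **Posts:** narrow post top centred near (672,130), wide post at about (706,433).

Next I'll fit both poses and check them with an overlay.

```bash
cat >> h.py <<'E'
def place(p,L,z0=0):  # p=x,y,a ; local +y dir = (-cos a,-sin a), local x = perpendicular
    x,y,a=p; ey=np.array([-np.cos(a),-np.sin(a)]); ex=np.array([ey[1],-ey[0]])
    L=np.atleast_2d(L).astype(float); return np.c_[np.array([x,y])+L[:,:1]*ex+L[:,1:2]*ey, L[:,2]]
E
python3 - <<'E'
from h import *
from scipy.optimize import least_squares as ls
np.set_printoptions(precision=3,suppress=True)
f=lambda a:(np.array(a)/5.)+[169.6,144.6]
c=ctrl.camera("top"); s=ctrl.camera("side")
RL=[[0,-122,11],[0,-32,11],[0,60,11]]; Rp=f([[57,47],[76,268],[98,478]])
# rest: plate corners order near-right etc. ; ex sign: +y toward robot (-x), z up -> x = y cross z
SL=np.array([[25,-103.5,7],[-25,-103.5,7],[25,58.5,7],[-25,58.5,7]])
Sp=f([[613,122],[728,110],[655,490],[770,480]])
PL=[[0,-85,59],[0,40,52]]; Pp=f([[672,128],[706,432]])
fit=lambda L,P,p0:ls(lambda p:(proj(c,place(p,L))-P).ravel(),p0,x_scale=[100,100,.1],loss="soft_l1")
r=fit(RL,Rp,[490,400,.1]); 
A=place([0,0,0],[[1,0,0]]); print("ex",A)
if A[0,1]<0: SL[:,0]*=-1
q=fit(np.r_[SL],Sp,[500,140,.1]); q2=fit(np.r_[PL],Pp,[500,140,.1]); q3=fit(np.r_[SL,PL],np.r_[Sp,Pp],[500,140,.1])
print("red",r.x,r.fun,"\nplate",q.x,q.fun,"\nposts",q2.x,q2.fun,"\nboth",q3.x)
np.save("est.npy",[r.x,q3.x])
o=[]
for k in(c,s):
    im=k["img"].copy()
    im=cv2.resize(im,None,fx=4,fy=4,interpolation=cv2.INTER_CUBIC)
    P=lambda w:((proj(k,w)+.5)*4).astype(int)
    w=[[x,y,z] for y,z,m in((-85,59,16),(40,52,21)) for x in(-m,m) ]
    for pt in P(place(r.x,RL)): cv2.circle(im,pt.tolist(),3,(255,255,0),-1)
    for pt in P(place(q3.x,np.r_[SL,w])): cv2.circle(im,pt.tolist(),3,(0,255,0),-1)
    pp=P(place(q3.x,[[0,0,45]]))[0]; cv2.circle(im,pp.tolist(),4,(255,0,255),-1)
    o.append(im)
a=o[0][145*4:245*4,170*4:330*4]; b=o[1][175*4:270*4,200*4:335*4]
save("ov",np.r_[cv2.resize(a,(480,300)),cv2.resize(b,(480,300))]) if 0 else (save("ova",a),save("ovb",b))
E
```

```text
ex [[0. 1. 0.]]
red [498.402 399.93    0.133] [ 0.002  2.479  0.145 -0.875 -0.141 -0.253] 
plate [496.078 137.454   0.12 ] [-0.091 -0.572  0.019 -0.718 -0.241  0.892  0.31   0.404] 
posts [498.996 140.047   0.121] [-0.037 -0.352  0.035  0.343] 
both [497.223 138.307   0.119]
```

View pics/ova.png

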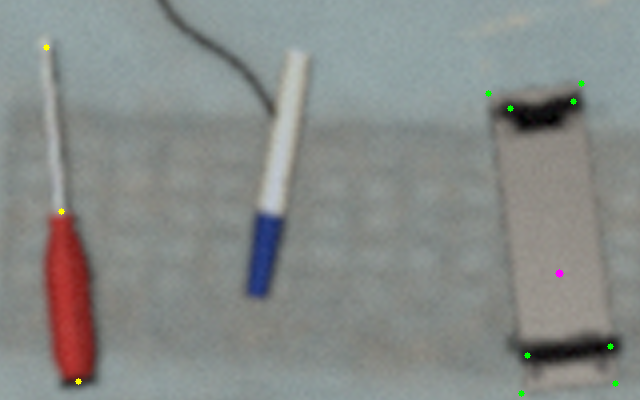

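View pics/ovb.png

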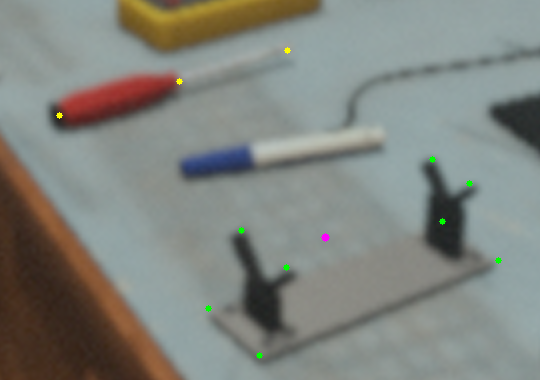

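The overlays match in both views to about 2 mm. The estimates are red_grip ≈ (499,400) with axis angle 0.133, and seat ≈ (497,139) with angle 0.12. I'll turn the tool first, then move above the handle, about 5 mm toward the butt.

Request:
{"fn": "servo_tool", "kwargs": {"motion": [{"rz": -0.117,"gripper": -1},{"rz": -0.117,"gripper": -1},{"rz": -0.117,"gripper": -1},{"rz": -0.117,"gripper": -1},{"rz": -0.117,"gripper": -1},{"gripper": -1}]}}

```text
invalid input at $.motion[0]: expected keys dx, dy, dz, rx, ry, rz, gripper
```

Request:
{"fn": "servo_tool", "kwargs": {"motion": [{"dx": -2.5,"dy": -1.07,"dz": 1.1,"gripper": -1},{"dx": -2.5,"dy": -1.07,"dz": 1.1,"gripper": -1},{"dx": -2.5,"dy": -1.07,"dz": 1.1,"gripper": -1},{"dx": -2.5,"dy": -1.07,"dz": 1.1,"gripper": -1},{"dx": -2.5,"dy": -1.07,"dz": 1.1,"gripper": -1},{"dx": -2.5,"dy": -1.07,"dz": 1.1,"gripper": -1},{"dx": -2.5,"dy": -1.07,"dz": 1.1,"gripper": -1},{"dx": -2.5,"dy": -1.07,"dz": 1.1,"gripper": -1},{"dx": -2.5,"dy": -1.07,"dz": 1.1,"gripper": -1},{"dx": -2.5,"dy": -1.07,"dz": 1.1,"gripper": -1},{"gripper": -1},{"gripper": -1}]}}

```text
invalid input at $.motion[0]: expected keys dx, dy, dz, rx, ry, rz, gripper
```

All seven keys are required in every row.

Request:
{"fn": "servo_tool", "kwargs": {"motion": [{"dx": 0,"dy": 0,"dz": 0,"rx": 0,"ry": 0,"rz": -0.117,"gripper": -1},{"dx": 0,"dy": 0,"dz": 0,"rx": 0,"ry": 0,"rz": -0.117,"gripper": -1},{"dx": 0,"dy": 0,"dz": 0,"rx": 0,"ry": 0,"rz": -0.117,"gripper": -1},{"dx": 0,"dy": 0,"dz": 0,"rx": 0,"ry": 0,"rz": -0.117,"gripper": -1},{"dx": 0,"dy": 0,"dz": 0,"rx": 0,"ry": 0,"rz": -0.117,"gripper": -1},{"dx": 0,"dy": 0,"dz": 0,"rx": 0,"ry": 0,"rz": 0,"gripper": -1}]}}

```text
clock: 1.15
ee_pos: [231.1, 471.4, 231.3]
eef_rot: [3.142, 0.0, -3.008]
ft_force: [0.2, 0.3, -0.1]
width: 85.3
grasp_force: 0.0
```

Request:
{"fn": "servo_tool", "kwargs": {"motion": [{"dx": -2.5,"dy": -1.07,"dz": 1.1,"rx": 0,"ry": 0,"rz": 0,"gripper": -1},{"dx": -2.5,"dy": -1.07,"dz": 1.1,"rx": 0,"ry": 0,"rz": 0,"gripper": -1},{"dx": -2.5,"dy": -1.07,"dz": 1.1,"rx": 0,"ry": 0,"rz": 0,"gripper": -1},{"dx": -2.5,"dy": -1.07,"dz": 1.1,"rx": 0,"ry": 0,"rz": 0,"gripper": -1},{"dx": -2.5,"dy": -1.07,"dz": 1.1,"rx": 0,"ry": 0,"rz": 0,"gripper": -1},{"dx": -2.5,"dy": -1.07,"dz": 1.1,"rx": 0,"ry": 0,"rz": 0,"gripper": -1},{"dx": -2.5,"dy": -1.07,"dz": 1.1,"rx": 0,"ry": 0,"rz": 0,"gripper": -1},{"dx": -2.5,"dy": -1.07,"dz": 1.1,"rx": 0,"ry": 0,"rz": 0,"gripper": -1},{"dx": -2.5,"dy": -1.07,"dz": 1.1,"rx": 0,"ry": 0,"rz": 0,"gripper": -1},{"dx": -2.5,"dy": -1.07,"dz": 1.1,"rx": 0,"ry": 0,"rz": 0,"gripper": -1},{"dx": 0,"dy": 0,"dz": 0,"rx": 0,"ry": 0,"rz": 0,"gripper": -1},{"dx": 0,"dy": 0,"dz": 0,"rx": 0,"ry": 0,"rz": 0,"gripper": -1}]}}

```text
clock: 2.15
ee_pos: [493.5, 396.5, 120.1]
eef_rot: [-3.141, -0.002, -3.018]
ft_force: [-0.3, 0.2, 0.5]
width: 85.0
grasp_force: 0.0
```

Request:
{"fn": "servo_tool", "kwargs": {"motion": [{"dx": 0,"dy": 0.25,"dz": 2.5,"rx": 0,"ry": 0,"rz": 0,"gripper": -1},{"dx": 0,"dy": 0,"dz": 2.5,"rx": 0,"ry": 0,"rz": 0,"gripper": -1},{"dx": 0,"dy": 0,"dz": 2.5,"rx": 0,"ry": 0,"rz": 0,"gripper": -1},{"dx": 0,"dy": 0,"dz": 2.0,"rx": 0,"ry": 0,"rz": 0,"gripper": -1},{"dx": 0,"dy": 0,"dz": 1.4,"rx": 0,"ry": 0,"rz": 0,"gripper": -1},{"dx": 0,"dy": 0,"dz": 0.7,"rx": 0,"ry": 0,"rz": 0,"gripper": -1},{"dx": 0,"dy": 0,"dz": 0,"rx": 0,"ry": 0,"rz": 0,"gripper": -1},{"dx": 0,"dy": 0,"dz": 0,"rx": 0,"ry": 0,"rz": 0,"gripper": -1}]}}

```text
clock: 2.82
ee_pos: [492.2, 400.7, 6.1]
eef_rot: [3.141, 0.001, -3.013]
ft_force: [-0.4, 1.0, 0.0]
width: 85.4
grasp_force: 0.0
```

Request:
{"fn": "servo_tool", "kwargs": {"motion": [{"dx": 0,"dy": 0,"dz": 0.15,"rx": 0,"ry": 0,"rz": 0,"gripper": -0.5},{"dx": 0,"dy": 0,"dz": 0,"rx": 0,"ry": 0,"rz": 0,"gripper": 0},{"dx": 0,"dy": 0,"dz": 0,"rx": 0,"ry": 0,"rz": 0,"gripper": 0.3},{"dx": 0,"dy": 0,"dz": 0,"rx": 0,"ry": 0,"rz": 0,"gripper": 0.6},{"dx": 0,"dy": 0,"dz": 0,"rx": 0,"ry": 0,"rz": 0,"gripper": 1},{"dx": 0,"dy": 0,"dz": 0,"rx": 0,"ry": 0,"rz": 0,"gripper": 1},{"dx": 0,"dy": 0,"dz": 0,"rx": 0,"ry": 0,"rz": 0,"gripper": 1},{"dx": 0,"dy": 0,"dz": 0,"rx": 0,"ry": 0,"rz": 0,"gripper": 1},{"dx": 0,"dy": 0,"dz": 0,"rx": 0,"ry": 0,"rz": 0,"gripper": 1},{"dx": 0,"dy": 0,"dz": 0,"rx": 0,"ry": 0,"rz": 0,"gripper": 1}]}}

```text
clock: 3.65
ee_pos: [492.9, 400.2, 4.5]
eef_rot: [3.141, 0.001, -3.012]
ft_force: [-0.4, -0.6, 5.4]
width: 20.6
grasp_force: 59.3
```

Request:
{"fn": "servo_tool", "kwargs": {"motion": [{"dx": 0,"dy": 0,"dz": -0.5,"rx": 0,"ry": 0,"rz": 0,"gripper": 1},{"dx": 0,"dy": 0,"dz": -1.5,"rx": 0,"ry": 0,"rz": 0,"gripper": 1},{"dx": 0,"dy": 0,"dz": -2,"rx": 0,"ry": 0,"rz": 0,"gripper": 1},{"dx": 0,"dy": 0,"dz": -2,"rx": 0,"ry": 0,"rz": 0,"gripper": 1},{"dx": 0,"dy": 0,"dz": -2,"rx": 0,"ry": 0,"rz": 0,"gripper": 1},{"dx": 0,"dy": 0,"dz": -1.5,"rx": 0,"ry": 0,"rz": 0,"gripper": 1},{"dx": 0,"dy": 0,"dz": -0.5,"rx": 0,"ry": 0,"rz": 0,"gripper": 1},{"dx": 0,"dy": 0,"dz": 0,"rx": 0,"ry": 0,"rz": 0,"gripper": 1},{"dx": 0,"dy": 0,"dz": 0,"rx": 0,"ry": 0,"rz": 0,"gripper": 1}]}}

```text
clock: 4.4
ee_pos: [492.0, 399.7, 103.1]
eef_rot: [-3.141, -0.001, -3.012]
ft_force: [0.4, -0.5, -0.9]
width: 20.9
grasp_force: 58.8
```

```bash
python3 - <<'E'
from h import *
np.set_printoptions(precision=3,suppress=True)
c=ctrl.camera("top"); s=ctrl.camera("side"); o=ctrl.get_obs(); print(o["ee_pos"],o["eef_rot"],o["width"],o["ft_force"])
P=proj(c,[o["ee_pos"]])[0].astype(int); Q=proj(s,[o["ee_pos"]])[0].astype(int); print(P,Q)
k=lambda im,p:cv2.resize(im[max(p[1]-65,0):p[1]+65,max(p[0]-65,0):p[0]+65],(400,400),interpolation=cv2.INTER_CUBIC)
save("lift",np.c_[k(c["img"],P),k(s["img"],Q)])
E
```

```text
[491.72  399.528 102.266] [-3.141 -0.002 -3.012] 20.521989026122625 [-0.717 -0.185 -0.579]
[174 211] [230 166]Traceback (most recent call last):
  File "<stdin>", line 6, in <module>
  File "h.py", line 13, in save
    def save(n,im): cv2.imwrite(f"pics/{n}.png",im[:,:,::-1])
                    ~~~~~~~~~~~^^^^^^^^^^^^^^^^^^^^^^^^^^^^^^
cv2.error: OpenCV(4.12.0) /io/opencv/modules/imgcodecs/src/loadsave.cpp:1058: error: (-215:Assertion failed) image.channels() == 1 || image.channels() == 3 || image.channels() == 4 in function 'imwrite_'
```

```bash
python3 - <<'E'
from h import *
c=ctrl.camera("top"); s=ctrl.camera("side"); o=ctrl.get_obs(); 
# predicted driver line, assuming same pose, lifted by 98 
W=place([499,400,.133],[[0,-122,110],[0,-32,110],[0,60,110]])
P=proj(c,[o["ee_pos"]])[0].astype(int); Q=proj(s,[o["ee_pos"]])[0].astype(int)
def k(cam,p):
    im=cv2.resize(cam["img"][p[1]-65:p[1]+65,p[0]-65:p[0]+65],(400,400),interpolation=cv2.INTER_CUBIC)
    for w in proj(cam,W): cv2.circle(im,((w-p+65.5)*400/130).astype(int).tolist(),2,(255,255,0),-1)
    return im
save("lift",np.hstack([k(c,P),k(s,Q)]))
E
```

```text
(no output)
```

View pics/lift.png

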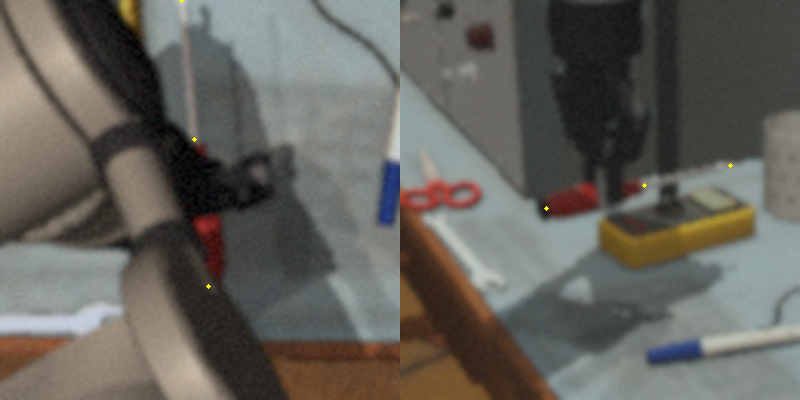

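The driver hangs level in the grip. In the side view its butt (546,208), handle start (644,185) and tip (730,165) fall on the predicted points. I'll carry it over to the rest.

Request:
{"fn": "servo_tool", "kwargs": {"motion": [{"dx": 0.2,"dy": -1.5,"dz": 0,"rx": 0,"ry": 0,"rz": 0,"gripper": 1},{"dx": 0.4,"dy": -2.8,"dz": 0,"rx": 0,"ry": 0,"rz": 0,"gripper": 1},{"dx": 0.4,"dy": -2.8,"dz": 0,"rx": 0,"ry": 0,"rz": 0,"gripper": 1},{"dx": 0.4,"dy": -2.8,"dz": 0,"rx": 0,"ry": 0,"rz": 0,"gripper": 1},{"dx": 0.4,"dy": -2.8,"dz": 0,"rx": 0,"ry": 0,"rz": 0,"gripper": 1},{"dx": 0.4,"dy": -2.8,"dz": 0,"rx": 0,"ry": 0,"rz": 0,"gripper": 1},{"dx": 0.4,"dy": -2.8,"dz": 0,"rx": 0,"ry": 0,"rz": 0,"gripper": 1},{"dx": 0.4,"dy": -2.8,"dz": 0,"rx": 0,"ry": 0,"rz": 0,"gripper": 1},{"dx": 0.3,"dy": -2.8,"dz": 0,"rx": 0,"ry": 0,"rz": 0,"gripper": 1},{"dx": 0.2,"dy": -1.9,"dz": 0,"rx": 0,"ry": 0,"rz": 0,"gripper": 1},{"dx": 0,"dy": 0,"dz": 0,"rx": 0,"ry": 0,"rz": 0.013,"gripper": 1},{"dx": 0,"dy": 0,"dz": 0,"rx": 0,"ry": 0,"rz": 0,"gripper": 1}]}}

```text
clock: 5.6
ee_pos: [491.0, 138.9, 103.4]
eef_rot: [3.141, -0.001, -3.028]
ft_force: [0.0, -0.2, -0.4]
width: 20.6
grasp_force: 58.9
```

```bash
python3 - <<'E'
from h import *
np.set_printoptions(precision=3,suppress=True)
c=ctrl.camera("top"); s=ctrl.camera("side"); o=ctrl.get_obs(); print(o["ee_pos"],o["eef_rot"],o["width"])
W=place([497.5,139,.12],[[0,-122,110],[0,-32,110],[0,60,110]])
def k(cam,p):
    im=cv2.resize(cam["img"][p[1]-65:p[1]+65,p[0]-65:p[0]+65],(400,400),interpolation=cv2.INTER_CUBIC)
    for w in proj(cam,W): cv2.circle(im,((w-p+65.5)*400/130).astype(int).tolist(),2,(255,255,0),-1)
    return im
f=lambda cam:proj(cam,[[510,139,90]])[0].astype(int)
save("over",np.hstack([k(c,f(c)),k(s,f(s))]))
E
```

```text
[490.941 140.238 103.538] [ 3.141 -0.    -3.025] 20.577861422623837
```

View pics/over.png

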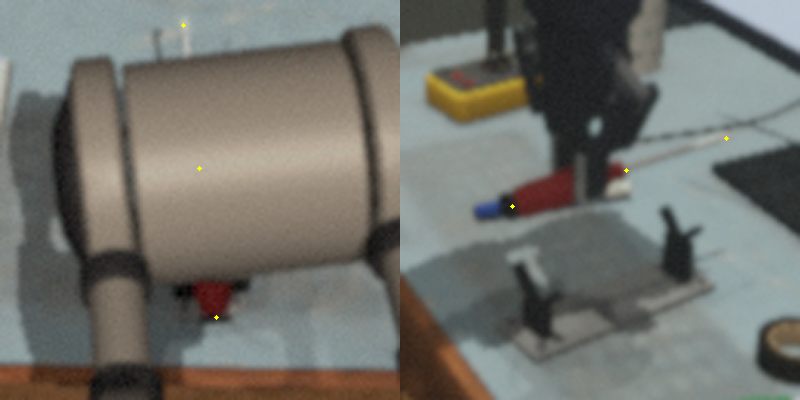

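The driver is over the rest. Tip, handle start and butt are within about 2 mm of the prediction in both views, so I'll lower it.

Request:
{"fn": "servo_tool", "kwargs": {"motion": [{"dx": 0,"dy": 0,"dz": 1.0,"rx": 0,"ry": 0,"rz": 0,"gripper": 1},{"dx": 0,"dy": 0,"dz": 1.5,"rx": 0,"ry": 0,"rz": 0,"gripper": 1},{"dx": 0,"dy": 0,"dz": 1.2,"rx": 0,"ry": 0,"rz": 0,"gripper": 1},{"dx": 0,"dy": 0,"dz": 0.8,"rx": 0,"ry": 0,"rz": 0,"gripper": 1},{"dx": 0,"dy": 0,"dz": 0.5,"rx": 0,"ry": 0,"rz": 0,"gripper": 1},{"dx": 0,"dy": 0,"dz": 0.5,"rx": 0,"ry": 0,"rz": 0,"gripper": 1},{"dx": 0,"dy": 0,"dz": 0.3,"rx": 0,"ry": 0,"rz": 0,"gripper": 1},{"dx": 0,"dy": 0,"dz": 0,"rx": 0,"ry": 0,"rz": 0,"gripper": 1},{"dx": 0,"dy": 0,"dz": 0,"rx": 0,"ry": 0,"rz": 0,"gripper": 1}]}}

```text
clock: 6.45
ee_pos: [491.2, 139.7, 46.0]
eef_rot: [3.142, 0.0, -3.025]
ft_force: [-0.0, -0.4, -1.5]
width: 20.5
grasp_force: 58.9
```

Request:
{"fn": "servo_tool", "kwargs": {"motion": [{"dx": 0,"dy": 0,"dz": 0.2,"rx": 0,"ry": 0,"rz": 0,"gripper": 1},{"dx": 0,"dy": 0,"dz": 0.2,"rx": 0,"ry": 0,"rz": 0,"gripper": 1},{"dx": 0,"dy": 0,"dz": 0.1,"rx": 0,"ry": 0,"rz": 0,"gripper": 1},{"dx": 0,"dy": 0,"dz": 0,"rx": 0,"ry": 0,"rz": 0,"gripper": 1},{"dx": 0,"dy": 0,"dz": 0,"rx": 0,"ry": 0,"rz": 0,"gripper": 1}]}}

```text
clock: 6.87
ee_pos: [491.3, 139.5, 41.2]
eef_rot: [-3.141, 0.001, -3.025]
ft_force: [-0.3, -1.2, 3.7]
width: 20.6
grasp_force: 59.3
```

Request:
{"fn": "servo_tool", "kwargs": {"motion": [{"dx": 0,"dy": -0.05,"dz": 0.1,"rx": 0,"ry": 0,"rz": 0,"gripper": 1},{"dx": 0,"dy": 0,"dz": 0,"rx": 0,"ry": 0,"rz": 0,"gripper": 1},{"dx": 0,"dy": 0,"dz": 0,"rx": 0,"ry": 0,"rz": 0,"gripper": 1}]}}

```text
clock: 7.12
ee_pos: [491.5, 139.0, 40.3]
eef_rot: [-3.141, 0.001, -3.025]
ft_force: [-0.2, -1.6, 5.8]
width: 20.8
grasp_force: 59.7
```

```bash
python3 - <<'E'
from h import *
np.set_printoptions(precision=3,suppress=True)
c=ctrl.camera("top"); s=ctrl.camera("side"); o=ctrl.get_obs(); print(o["ee_pos"],o["ft_force"],o["torque"])
W=place([497.5,139,.12],[[0,-122,45],[0,-32,45],[0,60,45]])
def k(cam,p,h):
    im=cv2.resize(cam["img"][p[1]-h:p[1]+h,p[0]-h:p[0]+h],(400,400),interpolation=cv2.INTER_CUBIC)
    for w in proj(cam,W): cv2.circle(im,((w-p+h+.5)*200/h).astype(int).tolist(),2,(255,255,0),-1)
    return im
f=lambda cam:proj(cam,[[515,139,45]])[0].astype(int)
save("down",np.hstack([k(c,f(c),55),k(s,f(s),45)]))
E
```

```text
[491.52  139.012  40.352] [-0.094 -2.209  7.347] [-0.293  0.205  0.046]
```

View pics/down.png

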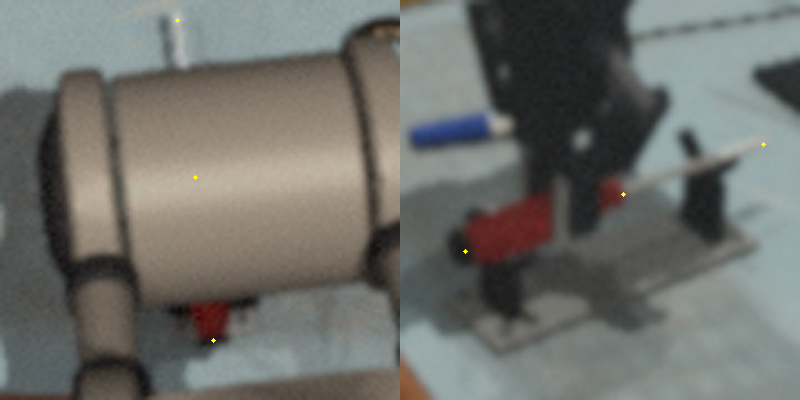

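The driver is in both notches. The sideways force of about -2 N means it rests slightly on the left flank, so I'll ease it right and down a little more.

Request:
{"fn": "servo_tool", "kwargs": {"motion": [{"dx": 0,"dy": -0.15,"dz": 0,"rx": 0,"ry": 0,"rz": 0,"gripper": 1},{"dx": 0,"dy": 0,"dz": 0.1,"rx": 0,"ry": 0,"rz": 0,"gripper": 1},{"dx": 0,"dy": 0,"dz": 0,"rx": 0,"ry": 0,"rz": 0,"gripper": 1},{"dx": 0,"dy": 0,"dz": 0,"rx": 0,"ry": 0,"rz": 0,"gripper": 1}]}}

```text
clock: 7.55
ee_pos: [491.4, 137.5, 39.0]
eef_rot: [-3.141, 0.0, -3.025]
ft_force: [-0.0, -1.8, 4.9]
width: 20.5
grasp_force: 59.5
```

Request:
{"fn": "servo_tool", "kwargs": {"motion": [{"dx": 0,"dy": -0.1,"dz": 0,"rx": 0,"ry": 0,"rz": 0,"gripper": 1},{"dx": 0,"dy": 0,"dz": 0.1,"rx": 0,"ry": 0,"rz": 0,"gripper": 1},{"dx": 0,"dy": 0,"dz": 0,"rx": 0,"ry": 0,"rz": 0,"gripper": 1},{"dx": 0,"dy": 0,"dz": 0,"rx": 0,"ry": 0,"rz": 0,"gripper": 1}]}}

```text
clock: 7.88
ee_pos: [491.4, 136.7, 38.4]
eef_rot: [-3.142, 0.001, -3.025]
ft_force: [-1.6, -0.3, 9.2]
width: 20.2
grasp_force: 60.0
```

Lateral force is now about zero and the upward force has risen to 9 N, so it is bottomed in the notch. I'll release gently and retreat upward.

Request:
{"fn": "servo_tool", "kwargs": {"motion": [{"dx": 0,"dy": 0,"dz": 0,"rx": 0,"ry": 0,"rz": 0,"gripper": 0.5},{"dx": 0,"dy": 0,"dz": 0,"rx": 0,"ry": 0,"rz": 0,"gripper": 0.4},{"dx": 0,"dy": 0,"dz": 0,"rx": 0,"ry": 0,"rz": 0,"gripper": 0.3},{"dx": 0,"dy": 0,"dz": 0,"rx": 0,"ry": 0,"rz": 0,"gripper": 0.1},{"dx": 0,"dy": 0,"dz": 0,"rx": 0,"ry": 0,"rz": 0,"gripper": -0.2},{"dx": 0,"dy": 0,"dz": 0,"rx": 0,"ry": 0,"rz": 0,"gripper": -0.5},{"dx": 0,"dy": 0,"dz": 0,"rx": 0,"ry": 0,"rz": 0,"gripper": -0.5},{"dx": 0,"dy": 0,"dz": 0,"rx": 0,"ry": 0,"rz": 0,"gripper": -0.5},{"dx": 0,"dy": 0,"dz": 0,"rx": 0,"ry": 0,"rz": 0,"gripper": -0.5}]}}

```text
clock: 8.63
ee_pos: [491.3, 136.7, 37.7]
eef_rot: [3.141, -0.0, -3.025]
ft_force: [-0.5, 0.1, -0.0]
width: 63.9
grasp_force: 0.0
```

Request:
{"fn": "servo_tool", "kwargs": {"motion": [{"dx": 0,"dy": 0,"dz": -0.8,"rx": 0,"ry": 0,"rz": 0,"gripper": -0.5},{"dx": 0,"dy": 0,"dz": -2,"rx": 0,"ry": 0,"rz": 0,"gripper": -0.5},{"dx": 0,"dy": 0,"dz": -3,"rx": 0,"ry": 0,"rz": 0,"gripper": -0.5},{"dx": 0,"dy": 0,"dz": -3,"rx": 0,"ry": 0,"rz": 0,"gripper": -0.5},{"dx": 0,"dy": 0,"dz": -3,"rx": 0,"ry": 0,"rz": 0,"gripper": -0.5},{"dx": 0,"dy": 3,"dz": -1,"rx": 0,"ry": 0,"rz": 0,"gripper": -0.5},{"dx": 0,"dy": 3.5,"dz": 0,"rx": 0,"ry": 0,"rz": 0,"gripper": -0.5},{"dx": 0,"dy": 3.5,"dz": 0,"rx": 0,"ry": 0,"rz": 0,"gripper": -0.5},{"dx": 0,"dy": 3.5,"dz": 0,"rx": 0,"ry": 0,"rz": 0,"gripper": -0.5},{"dx": 0,"dy": 3.5,"dz": 0,"rx": 0,"ry": 0,"rz": 0,"gripper": -0.5},{"dx": 0,"dy": 3,"dz": 0,"rx": 0,"ry": 0,"rz": 0,"gripper": -0.5},{"dx": 0,"dy": 0,"dz": 0,"rx": 0,"ry": 0,"rz": 0,"gripper": -0.5}]}}

```text
clock: 9.63
ee_pos: [466.9, 340.1, 166.4]
eef_rot: [3.139, 0.001, -3.021]
ft_force: [-1.4, -0.4, 0.2]
width: 64.1
grasp_force: 0.0
```

```bash
python3 - <<'E'
from h import *
np.set_printoptions(precision=1,suppress=True)
c=ctrl.camera("top"); s=ctrl.camera("side")
for l in("red_grip","green_grip","marker_mid"):
    print(l,[(d["position"],round(d["score"],2)) for k in(c,s) for d in ctrl.search_frame(k,l)[:1]])
W=place([497.5,139,.12],[[0,-122,45],[0,-32,45],[0,60,45]])
def k(cam,p,h):
    im=cv2.resize(cam["img"][p[1]-h:p[1]+h,p[0]-h:p[0]+h],(400,400),interpolation=cv2.INTER_CUBIC)
    for w in proj(cam,W): cv2.circle(im,((w-p+h+.5)*200/h).astype(int).tolist(),2,(255,255,0),-1)
    return im
f=lambda cam:proj(cam,[[515,139,45]])[0].astype(int)
save("end",np.hstack([k(c,f(c),50),k(s,f(s),50)]))
E
```

```text
red_grip [([487.7, 140.8, 53.5], 0.62), ([482.7, 129.0, 47.4], 0.96)]
green_grip [([488.1, -48.4, 52.0], 0.64), ([480.2, -47.7, 52.2], 0.78)]
marker_mid [([548.4, 287.1, 14.2], 0.83), ([544.4, 282.9, 14.0], 0.53)]
```

View pics/end.png

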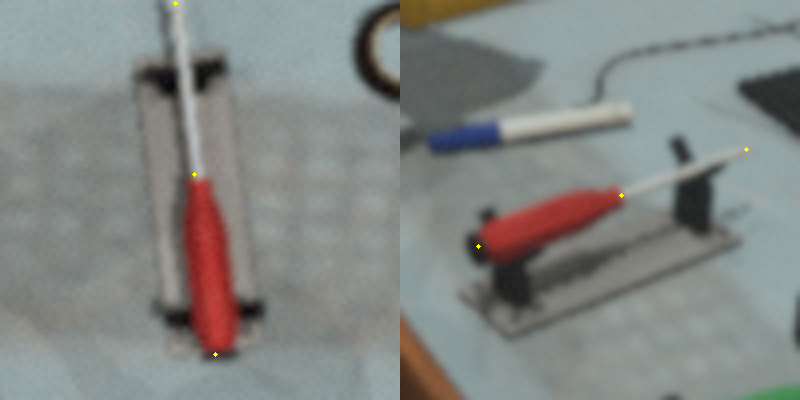

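The driver lies centred in both notches, with handle start, butt and tip on the predicted points. The green driver and marker read where they started. I'll hand it in.

```bash
python3 -c "
from plant import ctrl
print(ctrl.hand_in())"
```

```text
the job is handed in; nothing more can be done
None
```

The red screwdriver lies level in both V notches of the previously empty rest, the green screwdriver and marker read where they started, the arm is clear, and the job was handed in at about 10 s; no verdict was returned.

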